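Start the sanding corner: extractor on, then sander

ROBOT

A 6-joint arm with a two-finger parallel gripper is mounted at the origin on the work surface. World frame = base frame: x ahead of the robot, y to its left, z up, the work surface at z = 0. Lengths are in m, angles in degrees, forces in N, time in s.
With the tool pointing down it reaches from about 0.35 to 0.85 m from the base axis. Payload 8.1 kg.
Tool frame: the origin (TCP) lies on the centre line of the jaws, within the pads' length; the fingertips stand tcp_to_tips ahead of it and the grasp point (between the pads) lies 3 mm ahead of it (tcp_to_tips is the distance from the TCP to the fingertips, in m); z points along the fingers, y is the line along which they close (so a half turn about z gives the same grasp; the last joint's range is limited). The gripper opens to 85 mm and grips with 20 to 120 N. Pads are 22 mm wide; open, the fingers measure 114 mm over their backs; the gripper's body (76 mm by 85 mm) begins 54 mm behind the grasp point. The pads swing forward as they close: fully open they stand 13 mm farther back than shut.
Start: joints at [-69.866, 7.471, 85.268, -0, 87.261, -4.893], TCP at [0.254, -0.544, 0.253] pointing down, gripper open.
Joint ranges: [-169.43, 169.43], [-51.17, 129.36], [1.28, 143.12], [-76.62, 256.62], [0, 156.53], [-152.29, 152.29]. Speed limits (degrees/s): [136.94, 136.94, 159.86, 180, 180, 180].

INTERFACE

Orientations are given as [roll, pitch, yaw] about the fixed x, y, z axes, in that order (R = Rz(yaw) Ry(pitch) Rx(roll)).
In Python, from workcell import observe, grab_frame, sign_off, spot_in, landmark_of, tcp_to_tips gives the robot as it stands. The module is installed in compiled form; this text tells all that it offers.
- The arm moves only by the tool drive_tool, never from a script. Its argument "deltas" is a list of rows, each a list of 6 numbers: the shift along the tool's x, y, z each as a share of 150 mm, from -1 to 1, then the turn, a rotation vector about the tool's x, y, z each as a share of 2 pi rad, from -1 to 1. A call has exactly 10 rows; each row is the pose to reach, as a shift and turn from the pose commanded when the call began, along the tool's axes at that moment, turning the shorter way round; what a row does not reach only later rows make up. A row lasts 1/10 s, in which the tool goes at most 50 mm and 8.59 degrees, less where a joint would pass 70% of its speed; a pose out of reach is approached as far as the arm can. A call with a number of a shift or a turn outside -1 to 1 is refused whole. A call with a gripper value outside its range is refused whole. "hand" is the gripper command: -1 is shut, 1 is fully open, values between are in proportion, set as the call begins (left out, the last holds). The fingers move at their own pace and stop on an object; the grip force is fixed at half the most. Time passes only in rows, so rows that repeat a pose let the fingers close, or fill a call up. It gives the time, the measured TCP pose, the force, the opening and the grip force at its end, in the units of the state.
- observe(): the state, without advancing time (a new reading comes with each control period).
- grab_frame(name): name is "scene" or "top"; returns a dict with "frame" (480x640x3 uint8, red, green, blue), "z_map" (480x640 float32, m along the optical axis (not along the pixel's ray), 0 where there is no reading), "intrinsics" (3x3 intrinsics, pixels), "origin" and "attitude" of the camera in the world. Camera axes: x right, y up, looking along -z (the intrinsics and any distortion apply to the point x, -y, -z); pixel columns grow to the right and rows downward; lengths in m; the calibration is good to about 2 mm. A picture is of the moment at which its call begins.
- sign_off(): hands the job in; it is judged then, once.
Trained networks look in a picture, given as the dict that the camera call returned (one of the last four; its "shot" number tells which), for a name from the list of things; names that differ only in an ending like _2 or _b are one class to them, and where a whole thing is asked for, a point or a joint stands for the part that bears it (a point fixed in the world has none). Each returns a list of dicts, best first, with "confidence" (0 to 1); they miss things now and then, are a little off and sometimes report something else, mostly with a low value. They report only what shows in the picture. A call takes as long as a camera call.
- spot_in(picture, target): "centre" ([x, y, z] in m, in world coordinates, good to about 4 mm: the middle of the surface that is visible of it).
- landmark_of(picture, target): "centre" ([x, y, z] in m, in world coordinates, good to about 4 mm: a listed point, or the origin of a listed thing).
The state is a dict: "time": time; "joints": joint angles; "qvel": joint speeds; "effort": joint torques, N m; "tcp_pos": TCP position; "tcp_rot": TCP orientation; "force": force on the tool from outside, world axes, zero at the start; "moment": the same for the moment, N m; "opening": finger opening in m; "finger_force": force on a finger pad.
Only numpy, scipy, OpenCV 4.12 (cv2) and the standard library are available. Lean on these libraries where they do the work, as an engineer would, in place of code of your own. Each camera call takes 0.05 s, during which the arm holds its last target. There are 200 camera calls.

TASK

Get the sanding corner running for the next casting: first flip the dust extractor's toggle switch over from down (off) to up (on), and only then start the disc sander by pressing its green button all the way in for a moment and letting it spring back out. Do not press the red stop button, leave the extractor on, and leave the model parts, tools and paint on the bench where they are.

Things in the scene. Friction and masses are not known exactly. Their poses are not given: they have to be found in the camera images.
- extractor: Fixed bench dust extractor: off-white box 250 mm wide and tall, inlet grille in front, below it a sloping control sill (face 30 deg from level, from 57 mm high at x = -118 to 120 mm at the box front, x = -10). Origin on the bench; x to its back, y to its left seen from the front (-x), z up. Sill: toggle at y = 0, fixed black knob (radius 17, 16 high) at y = -82, green lens at y = +80.
- fan_pivot (a point): Pivot of the extractor's toggle, 8 mm out from the sloping sill, 62 mm down the slope from the box. Fixed to the extractor; z points square out of the sloping face (up and to the front), x straight up the slope, y left. A steel collar (radius 8.5 mm) stands to 12 mm out from the face.
- fan_tip (a point): Free end of the toggle's steel bat lever. The bat is 45 mm long from the pivot, round, radius 4 mm near the collar to 6 mm near its end.
- fan_switch (a joint): Toggle angle: 0 = off, bat leaning 0.3 rad (17 deg) down the slope, to the front; 0.6 = on, leaning 0.3 rad up the slope. An over-centre spring (0.1 N m at either stop, none at the centre, 0.3) holds it at either side: pushed past the centre it snaps over by itself. Starts at off.
- sander: Fixed disc sander: blue housing 270 wide, 208 mm tall, front at x = 0; disc, aluminium table (top at 114 mm, y = -20 to 130) on the left; console on the right (y = -135 to -35), its face 38 deg from level, 27 mm high at x = -118 to 120 mm at the housing, whose hood (to x = -22) overhangs it from 150 mm up: come in tilted. Origin on the bench; x to its back, y left seen from the front (-x), z up.
- start_top (a point): Centre of the top of the green start button: flat round cap, 40 mm diameter, 10 mm above its steel bezel, 18 mm above the sloping face; upper half of the console, 32 mm down the slope from the housing. Moves with the button. z points square out of the sloping face (press along -z), x straight up the slope, y left.
- start (a joint): Travel of the green start button: 0 = out, 0.007 m = fully in. Its spring takes 1.5 N to begin and 5 N fully in, and pushes it out again when let go.
- stop_top (a point): Centre of the top of the red mushroom-head stop button (40 mm diameter, 26 mm above the sloping face), 62 mm straight down the slope from the green one. Same axes as start_top. Not to be pressed.
- stop (a joint): Travel of the red stop button: 0 = out, 0.006 m = fully in; 2 N begins to move it.
- shell: Bystander: cream resin casting of a model car body, 110 x 50 x 36 mm, lying on the sander's table. Origin under its centre.
- brush: Bystander: dust brush with wooden handle, 170 mm long, lying on top of the extractor. Origin under its middle.
- chassis: Bystander: black model truck chassis on wheels, 160 x 82 x 24 mm, on the green cutting mat in front of the machines. Origin under its centre.
- sanding_block: Bystander: cork sanding block 100 x 45 x 28 mm on the cutting mat. Origin under its centre.
- calipers: Bystander: steel calipers with a black slide, 200 mm long, 12 mm high, lying on the bench at the left. Origin under the middle of the beam.
- jar: Bystander: paint jar with red label and black cap, 42 mm diameter, 58 mm high, on the bench at the right. Origin under its centre.
- cup: Bystander: light yellow plastic cup, 92 mm diameter, 150 mm high, on the bench at the far right. Origin under its centre.

How it is judged:
By the outcome, as a careful person would: the job done as asked, in the order asked, and still so for the second after the job is handed in, with the robot touching nothing.
It also fails if it takes over 43 s, if anything falls off the work surface, if the arm or the gripper's body presses on something with over 40 N, if the wrist force passes 120 N, or if a joint passes its speed limit or range.

## Working session

There is one attempt and no reset: what is moved stays moved. The work goes in short steps, Python scripts to look and compute and a tool call to move; the robot and the scene stay as the last step left them, time stands still between calls to the robot, and variables do not carry over. Pictures are saved under pics/ and viewed, at most 10 in all, crops included, and the job is handed in when it is done.

Besides the shell and the picture viewer there is one more tool, called after "Request:" as a command line: name --pt "numbers of a row" for each row, then --argument value for the rest. drive_tool: Moves the arm, as the interface text tells. Shift numbers are shares of 150 mm and turn numbers shares of 2 pi rad, none past 1 either way. Its arguments: {"type":"object","properties":{"deltas":{"type":"array","items":{"type":"array","items":{"type":"number"}}},"hand":{"type":"number"}},"required":["deltas"]}

```bash
mkdir -p pics; cat > look.py <<'E'
import numpy as np, cv2
from workcell import *
def pic(name,f):
    cv2.imwrite('pics/'+f,cv2.cvtColor(p['frame'],cv2.COLOR_RGB2BGR)) 
E
python3 - <<'E'
import numpy as np, cv2
from workcell import *
np.set_printoptions(precision=4,suppress=True)
s=observe(); print(s, tcp_to_tips)
ims=[]
for n in ("scene","top"):
    p=grab_frame(n); ims.append(p['frame'])
    print(n,p['origin'],p['attitude'],p['intrinsics'])
    np.savez(f'{n}.npz',**{k:p[k] for k in('frame','z_map','intrinsics','origin','attitude')})
    cv2.imwrite(f'pics/{n}.png',p['frame'][:,:,::-1])
    for t in "extractor fan_pivot fan_tip sander start_top stop_top shell brush chassis sanding_block calipers jar cup".split():
        r=landmark_of(p,t)
        print(t,[(np.array(q['centre']),round(q['confidence'],2)) for q in r[:2]])
E
```

```text
{'time': 0.0, 'joints': array([-69.8662,   7.5155,  85.3292,  -0.0015,  87.2618,  -4.8955]), 'qvel': array([0.0252, 0.1165, 0.058 , 0.0017, 0.0104, 0.1088]), 'effort': array([ -0.0006, -56.9397, -50.055 ,  -0.0003,   0.015 ,  -0.    ]), 'tcp_pos': array([ 0.2537, -0.5432,  0.2522]), 'tcp_rot': array([-179.8938,   -0.0076,   25.0294]), 'force': array([ 0.0622,  0.4254, -0.8113]), 'moment': array([-0.0535,  0.0324, -0.011 ]), 'finger_force': 0.0, 'opening': 0.08542451559471011} 0.022
scene [0.7506 0.9053 0.9964] [ 49.2165   0.3457 166.3476] [[541.4833   0.     307.2836]
 [  0.     541.4833 242.0419]
 [  0.       0.       1.    ]]
extractor []
fan_pivot [(array([0.5966, 0.1726, 0.0979]), 0.5)]
fan_tip [(array([0.5998, 0.1718, 0.0975]), 0.67), (array([0.5704, 0.169 , 0.1225]), 0.47)]
sander [(array([ 0.6544, -0.2272, -0.001 ]), 0.93)]
start_top [(array([ 0.6084, -0.316 ,  0.1157]), 0.46)]
stop_top [(array([ 0.5546, -0.3106,  0.0847]), 0.39)]
shell [(array([ 0.5987, -0.1789,  0.1159]), 0.91)]
brush [(array([0.7345, 0.2212, 0.2471]), 0.95)]
chassis [(array([0.3772, 0.0849, 0.0001]), 0.66)]
[... 457 characters left out ...]
 0.72)]
fan_tip [(array([0.5696, 0.1676, 0.1252]), 0.37)]
sander [(array([ 0.6489, -0.2305, -0.0031]), 0.74)]
start_top [(array([ 0.6097, -0.313 ,  0.1128]), 0.7), (array([ 0.3718, -0.0923,  0.004 ]), 0.44)]
stop_top [(array([ 0.5539, -0.3094,  0.0833]), 0.41)]
shell [(array([ 0.5992, -0.1759,  0.1087]), 0.69), (array([0.3805, 0.0805, 0.0025]), 0.41)]
brush [(array([0.7392, 0.2239, 0.2516]), 0.62)]
chassis [(array([0.3788, 0.0827, 0.0012]), 0.92)]
sanding_block [(array([ 0.3713, -0.0922,  0.0045]), 0.77), (array([ 0.5976, -0.1758,  0.1142]), 0.44)]
calipers [(array([0.32  , 0.4058, 0.    ]), 0.86)]
jar [(array([ 0.3788, -0.253 , -0.0038]), 0.76)]
cup [(array([ 0.368, -0.437, -0.002]), 0.77)]
```

View pics/scene.png

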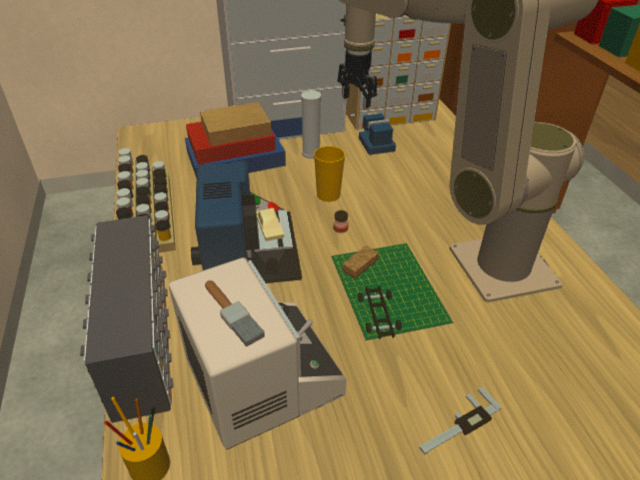

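View pics/top.png

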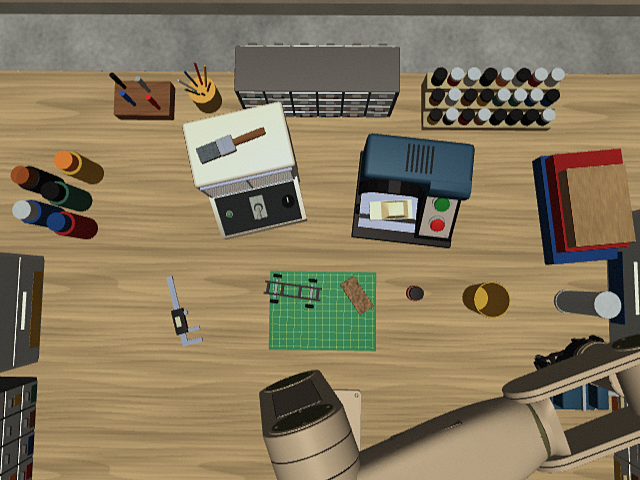

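```bash
python3 - <<'E'
import numpy as np
from scipy.spatial.transform import Rotation as R
np.set_printoptions(precision=4,suppress=True)
for n in("top","scene"):
    d=np.load(n+'.npz');K=d['intrinsics'];z=d['z_map'];f=d['frame'].astype(int)
    v,u=np.mgrid[:480,:640];c=np.stack([(u-K[0,2])/K[0,0]*z,-(v-K[1,2])/K[1,1]*z,-z],-1)
    W=c@R.from_euler('xyz',d['attitude'],degrees=True).as_matrix().T+d['origin']
    r,g,b=f[...,0],f[...,1],f[...,2]
    def box(x0,x1,y0,y1,z0,z1): return (z>0)&(W[...,0]>x0)&(W[...,0]<x1)&(W[...,1]>y0)&(W[...,1]<y1)&(W[...,2]>z0)&(W[...,2]<z1)
    for nm,m in(('green',(g>r*1.4)&(g>b*1.2)&box(.56,.66,-.38,-.25,.08,.16)),('red',(r>g*1.8)&(r>b*1.8)&box(.5,.62,-.38,-.25,.05,.13)),('lens',(g>r*1.3)&(g>b*1.2)&box(.52,.68,.2,.3,.05,.16))):
        print(n,nm,m.sum(),np.median(W[m],0),W[m].min(0),W[m].max(0))
    # plane fits: sill away from items
    for nm,m in(('sill',box(.56,.65,.11,.15,.05,.125)),('sillL',box(.57,.63,.2,.23,.05,.125)),('console',box(.54,.60,-.36,-.34,.03,.12))):
        P=W[m]; c0=np.median(P,0); P=P[np.abs(P[:,2]-c0[2])<.05]; nn=np.linalg.svd(P-P.mean(0))[2][2]; nn*=np.sign(nn[2]); print(n,nm,len(P),P.mean(0),nn,'tilt',np.degrees(np.arccos(nn[2])),'yaw',np.degrees(np.arctan2(-nn[1],-nn[0])))
    P=W[box(.5,.7,.0,.32,.03,.35)]
E
```

```text
top green 183 [ 0.6141 -0.3087  0.1154] [ 0.5992 -0.3322  0.0847] [ 0.6477 -0.2547  0.153 ]
top red 139 [ 0.5623 -0.3036  0.0827] [ 0.5489 -0.3534  0.0683] [ 0.6171 -0.2606  0.0949]
top lens 19 [0.5837 0.2555 0.0981] [0.5791 0.2498 0.091 ] [0.5891 0.2609 0.1085]
top sill 514 [0.6065 0.1301 0.0849] [-0.4977 -0.0746  0.8642] tilt 30.213907653328025 yaw 8.520656890359378
top sillL 265 [0.5999 0.2149 0.0924] [-0.4882 -0.1332  0.8625] tilt 30.399968002505176 yaw 15.261355063265635
top console 140 [ 0.5726 -0.348   0.0658] [-0.6361 -0.0954  0.7656] tilt 40.03607451322058 yaw 8.533016193472331
scene green 40 [ 0.6066 -0.3078  0.1076] [ 0.5981 -0.3539  0.0981] [ 0.6187 -0.2881  0.1186]
scene red 64 [ 0.5622 -0.3011  0.0819] [ 0.5478 -0.3543  0.057 ] [ 0.577  -0.2867  0.0896]
scene lens 22 [0.5836 0.2569 0.0984] [0.5777 0.2377 0.0788] [0.588  0.2641 0.1014]
scene sill 184 [0.5893 0.1272 0.0742] [-0.5946 -0.0664  0.8013] tilt 36.74775151129279 yaw 6.3748991526955905
scene sillL 151 [0.588  0.2154 0.0844] [-0.4896 -0.1193  0.8638] tilt 30.25860531986406 yaw 13.700044690884965
scene console 22 [ 0.5801 -0.3486  0.0696] [-0.6475 -0.137   0.7496] tilt 41.441412836175495 yaw 11.946729620680815
```

The scene view shows the extractor (near (280,330)), with its bat at about (303,330) leaning to the front. The sander stands behind it. In the top view the toggle is at (258,207), the green button at (442,205), red at (437,226). The way there is clear of tall things except the yellow cup (150 mm), which the path passes over. The network points, given sizes and picture agree: extractor yaw ≈ +12°, sander ≈ −4.5°.

Request:
drive_tool --pt "0.085 -0.089 0 0 0 0" --pt "0.17 -0.178 0 0 0 0" --pt "0.255 -0.267 0 0 0 0" --pt "0.34 -0.356 0 0 0 0" --pt "0.425 -0.445 0 0 0 0" --pt "0.51 -0.534 0 0 0 0" --pt "0.595 -0.623 0 0 0 0" --pt "0.68 -0.712 0 0 0 0" --pt "0.765 -0.8 0 0 0 0" --pt "0.85 -0.89 0 0 0 0" --hand -1

```text
time: 2.4
tcp_pos: [0.3133, -0.3676, 0.2533]
tcp_rot: [180.0, -0.0, 25.0]
force: [-0.3, 0.1, -0.5]
opening: -0.0001
finger_force: 0.0
```

Request:
drive_tool --pt "0.085 -0.089 0 0 0 0" --pt "0.17 -0.178 0 0 0 0" --pt "0.255 -0.267 0 0 0 0" --pt "0.34 -0.356 0 0 0 0" --pt "0.425 -0.445 0 0 0 0" --pt "0.51 -0.534 0 0 0 0" --pt "0.595 -0.623 0 0 0 0" --pt "0.68 -0.712 0 0 0 0" --pt "0.765 -0.8 0 0 0 0" --pt "0.85 -0.89 0 0 0 0"

```text
time: 3.4
tcp_pos: [0.3721, -0.1925, 0.2534]
tcp_rot: [180.0, -0.0, 25.0]
force: [-0.2, -0.6, -0.6]
opening: 0.0
finger_force: 0.0
```

Request:
drive_tool --pt "0.085 -0.089 0 0 0 0" --pt "0.17 -0.178 0 0 0 0" --pt "0.255 -0.267 0 0 0 0" --pt "0.34 -0.356 0 0 0 0" --pt "0.425 -0.445 0 0 0 0" --pt "0.51 -0.534 0 0 0 0" --pt "0.595 -0.623 0 0 0 0" --pt "0.68 -0.712 0 0 0 0" --pt "0.765 -0.8 0 0 0 0" --pt "0.85 -0.89 0 0 0 0"

```text
time: 4.4
tcp_pos: [0.4309, -0.0176, 0.2533]
tcp_rot: [180.0, -0.0, 25.0]
force: [-0.5, -1.0, -0.2]
opening: -0.0003
finger_force: 0.0
```

Request:
drive_tool --pt "0.085 -0.089 0 0 0 0.0036" --pt "0.17 -0.178 0 0 0 0.0072" --pt "0.255 -0.267 0 0 0 0.0108" --pt "0.34 -0.356 0 0 0 0.0144" --pt "0.425 -0.445 0 0 0 0.018" --pt "0.51 -0.534 0 0 0 0.0216" --pt "0.595 -0.623 0 0 0 0.0252" --pt "0.68 -0.712 0 0 0 0.0288" --pt "0.765 -0.8 0 0 0 0.0324" --pt "0.85 -0.89 0 0 0 0.036"

```text
time: 5.4
tcp_pos: [0.4897, 0.1573, 0.2533]
tcp_rot: [180.0, -0.0, 12.0]
force: [0.2, -0.3, -0.5]
opening: 0.0001
finger_force: 0.0
```

Request:
drive_tool --pt "0 0.01 0.1 0 0 0" --pt "0 0.02 0.2 0 0 0" --pt "0 0.03 0.3 0 0 0" --pt "0 0.04 0.4 0 0 0" --pt "0 0.044 0.5 0 0 0" --pt "0.04 0.044 0.6 0 0 0" --pt "0.08 0.044 0.7 0 0 0" --pt "0.12 0.044 0.76 0 0 0" --pt "0.16 0.044 0.8 0 0 0" --pt "0.2 0.044 0.82 0 0 0"

```text
time: 6.4
tcp_pos: [0.521, 0.1557, 0.1296]
tcp_rot: [-180.0, 0.0, 12.1]
force: [-0.3, 0.3, 0.1]
opening: -0.0001
finger_force: 0.0
```

```bash
python3 - <<'E'
import numpy as np, cv2
from workcell import *
from scipy.spatial.transform import Rotation as R
p=grab_frame("scene"); f=p['frame'][:,:,::-1]
im=cv2.resize(f[270:400,220:380],(800,650))[:600]
cv2.imwrite('pics/c1.png',im); print(observe()['tcp_pos'],tcp_to_tips)
for t in("fan_tip","fan_pivot","extractor"):print(t,landmark_of(p,t)[:2])
E
```

```text
[0.52174903 0.15581154 0.12974815] 0.022
fan_tip [{'centre': [0.5694, 0.1704, 0.1278], 'confidence': 0.42}]
fan_pivot [{'centre': [0.5957, 0.1698, 0.0984], 'confidence': 0.44}]
extractor []
```

View pics/c1.png

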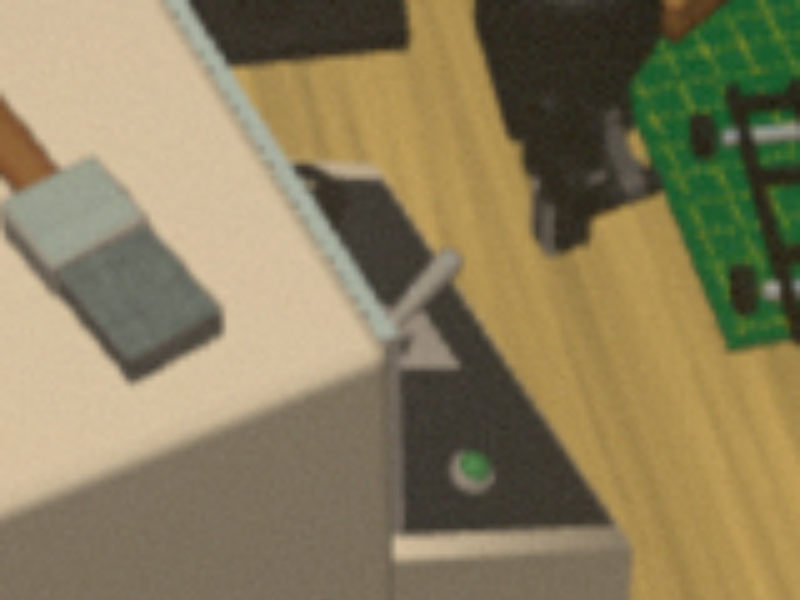

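The crop shows the shut fingertips at (560,240), in front of and level with the bat's end at (450,260). The bat is leaning to the front (off).

Request:
drive_tool --pt "0.05 0 0 0 0 0" --pt "0.1 0 0 0 0 0" --pt "0.14 0 0 0 0 0" --pt "0.17 0 0 0 0 0" --pt "0.2 0 0 0 0 0" --pt "0.23 0 0 0 0 0" --pt "0.26 0 0 0 0 0" --pt "0.29 0 0 0 0 0" --pt "0.31 0 0 0 0 0" --pt "0.31 0 0 0 0 0"

```text
time: 7.6
tcp_pos: [0.5666, 0.1656, 0.1303]
tcp_rot: [-180.0, -0.0, 12.1]
force: [0.1, 0.1, 0.8]
opening: -0.0
finger_force: 0.0
```

Request:
drive_tool --pt "-0.05 0 0 0 0 0" --pt "-0.1 0 0 0 0 0" --pt "-0.16 0 0 0 0 0" --pt "-0.22 0 0 0 0 0" --pt "-0.28 0 0 0 0 0" --pt "-0.34 0 -0.1 0 0 0" --pt "-0.4 0 -0.3 0 0 0" --pt "-0.4 0 -0.5 0 0 0" --pt "-0.4 0 -0.7 0 0 0" --pt "-0.4 0 -0.8 0 0 0"

```text
time: 8.6
tcp_pos: [0.5082, 0.1531, 0.2536]
tcp_rot: [180.0, -0.3, 12.1]
force: [1.6, -0.1, 1.2]
opening: 0.0001
finger_force: 0.0
```

```bash
python3 - <<'E'
import numpy as np, cv2
from workcell import *
p=grab_frame("scene"); f=p['frame'][:,:,::-1]
cv2.imwrite('pics/c2.png',cv2.resize(f[270:390,220:380],(800,600))); s=observe();print(s['tcp_pos'],s['tcp_rot'])
for t in("fan_tip","fan_pivot"):print(t,landmark_of(p,t)[:2])
q=grab_frame("top")
for t in("fan_tip","start_top","stop_top"):print(t,landmark_of(q,t)[:2])
E
```

```text
[0.50895692 0.15322018 0.25523504] [179.99442599  -0.37776752  12.06856481]
fan_tip [{'centre': [0.5927, 0.1773, 0.1374], 'confidence': 0.65}, {'centre': [0.61, -0.3119, 0.1146], 'confidence': 0.55}]
fan_pivot [{'centre': [0.6011, 0.1726, 0.0977], 'confidence': 0.51}]
fan_tip []
start_top [{'centre': [0.6077, -0.309, 0.1131], 'confidence': 0.67}, {'centre': [0.6667, 0.1891, -0.0016], 'confidence': 0.41}]
stop_top [{'centre': [0.5543, -0.3055, 0.0858], 'confidence': 0.69}]
```

View pics/c2.png

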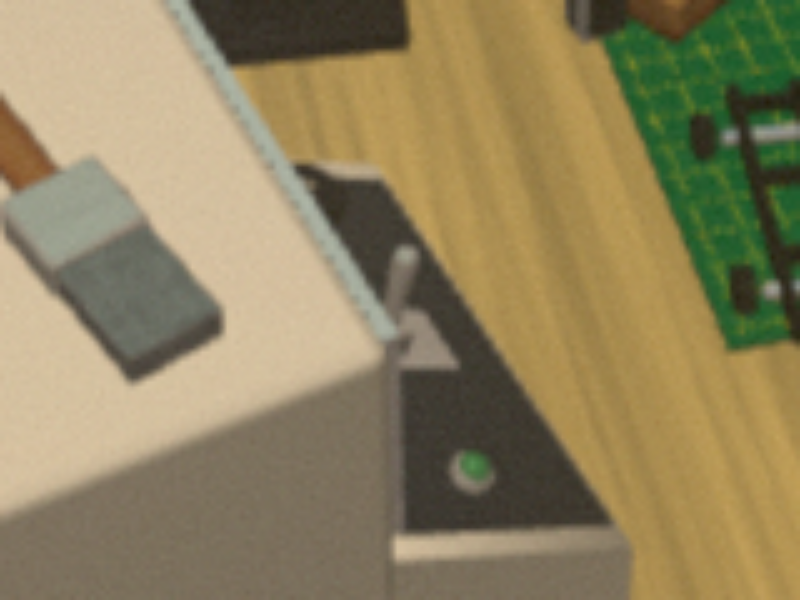

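The crop shows the bat now upright and leaning back (tip at (405,255)), and the network's tip position fits the on pose. The switch is on. Next is the sander.

Request:
drive_tool --pt "-0.02 0.1 0 0 0 0" --pt "-0.04 0.2 0 0 0 0" --pt "-0.06 0.3 0 0 0 0" --pt "-0.08 0.4 0 0 0 0" --pt "-0.1 0.5 0 0 0 0" --pt "-0.12 0.6 0 0 0 0" --pt "-0.14 0.7 0 0 0 0" --pt "-0.16 0.8 0 0 0 0" --pt "-0.18 0.9 0 0 0 0" --pt "-0.19 1 0 0 0 0"

```text
time: 9.95
tcp_pos: [0.511, -0.0012, 0.2504]
tcp_rot: [180.0, -0.0, 12.0]
force: [0.4, -0.3, 0.5]
opening: -0.0001
finger_force: 0.0
```

Request:
drive_tool --pt "-0.02 0.1 0 0 0 0" --pt "-0.04 0.2 0 0 0 0" --pt "-0.06 0.3 0 0 0 0" --pt "-0.08 0.4 0 0 0 0" --pt "-0.1 0.5 0 0 0 0" --pt "-0.12 0.6 0 0 0 0" --pt "-0.14 0.7 0 0 0 0" --pt "-0.16 0.8 0 0 0 0" --pt "-0.18 0.9 0 0 0 0" --pt "-0.19 1 0 0 0 0"

```text
time: 10.95
tcp_pos: [0.5145, -0.1536, 0.2503]
tcp_rot: [-180.0, 0.0, 12.1]
force: [1.4, 0.0, 0.1]
opening: 0.0002
finger_force: 0.0
```

Request:
drive_tool --pt "-0.02 0.1 0 0 0 0" --pt "-0.04 0.2 0 0 0 0" --pt "-0.06 0.3 0 0 0 0" --pt "-0.08 0.4 0 0 0 0" --pt "-0.1 0.5 0 0 0 0" --pt "-0.12 0.6 0 0 0 0" --pt "-0.14 0.7 0 0 0 0" --pt "-0.16 0.8 0 0 0 0" --pt "-0.18 0.9 0 0 0 0" --pt "-0.19 1 0 0 0 0"

```text
time: 11.95
tcp_pos: [0.518, -0.3063, 0.2503]
tcp_rot: [-180.0, 0.0, 12.1]
force: [-0.2, 0.8, -0.6]
opening: 0.0002
finger_force: 0.0
```

```bash
cat > go.py <<'E'
import numpy as np
from workcell import *
from scipy.spatial.transform import Rotation as R
np.set_printoptions(precision=4,suppress=True)
def to(pos,rpy):
    s=observe(); A=R.from_euler('xyz',s['tcp_rot'],degrees=True); B=R.from_euler('xyz',rpy,degrees=True)
    print(s['tcp_pos'],s['tcp_rot'],s['joints'],s['force']); print('delta',A.inv().apply(np.array(pos)-s['tcp_pos'])/.15,(A.inv()*B).as_rotvec()/(2*np.pi))
top=np.array([.609,-.312,.114]); rpy=[180,-38,-4.5]; n=-R.from_euler('xyz',rpy,degrees=True).as_matrix()[:,2]
E
python3 -c "
from go import *
to(top+n*.082,rpy)"
```

```text
[ 0.518  -0.3063  0.2503] [-179.9989    0.0025   12.0598] [-35.4755   7.8195  85.2001  -0.0011  86.983   42.4647] [-0.1761  0.7529 -0.5648]
delta [0.2628 0.0681 0.4779] [-0.0153  0.1048  0.0443]
```

Request:
drive_tool --pt "0.0 0.0 0.02 -0.0019 0.0131 0.0055" --pt "0.0 0.01 0.05 -0.0038 0.0262 0.0111" --pt "0.03 0.02 0.1 -0.0057 0.0393 0.0166" --pt "0.06 0.03 0.15 -0.0077 0.0524 0.0222" --pt "0.1 0.04 0.2 -0.0096 0.0655 0.0277" --pt "0.14 0.05 0.26 -0.0115 0.0786 0.0332" --pt "0.18 0.06 0.32 -0.0134 0.0917 0.0388" --pt "0.22 0.068 0.38 -0.0153 0.1048 0.0443" --pt "0.25 0.068 0.44 -0.0153 0.1048 0.0443" --pt "0.263 0.068 0.478 -0.0153 0.1048 0.0443"

```text
time: 12.95
tcp_pos: [0.5585, -0.3068, 0.1776]
tcp_rot: [-180.0, -37.8, -4.5]
force: [0.6, -0.3, 0.8]
opening: 0.0003
finger_force: 0.0
```

```bash
python3 - <<'E'
from go import *
import cv2
p=grab_frame("top"); cv2.imwrite('pics/c3.png',cv2.resize(p['frame'][140:260,360:520,::-1],(800,600)))
to(top+n*.032,rpy)
for t in("start_top","stop_top"):print(t,landmark_of(p,t)[:2])
E
```

```text
[ 0.5588 -0.3066  0.1773] [-179.9963  -37.8428   -4.4387] [-46.2225  -8.3249 116.9664  34.1791  46.6978  29.8166] [ 0.0047  0.4457 -0.9136]
delta [0.0058 0.0096 0.3264] [-0.0001  0.0004  0.0001]
start_top [{'centre': [0.6079, -0.3107, 0.1114], 'confidence': 0.5}]
stop_top [{'centre': [0.5543, -0.3081, 0.082], 'confidence': 0.52}]
```

View pics/c3.png

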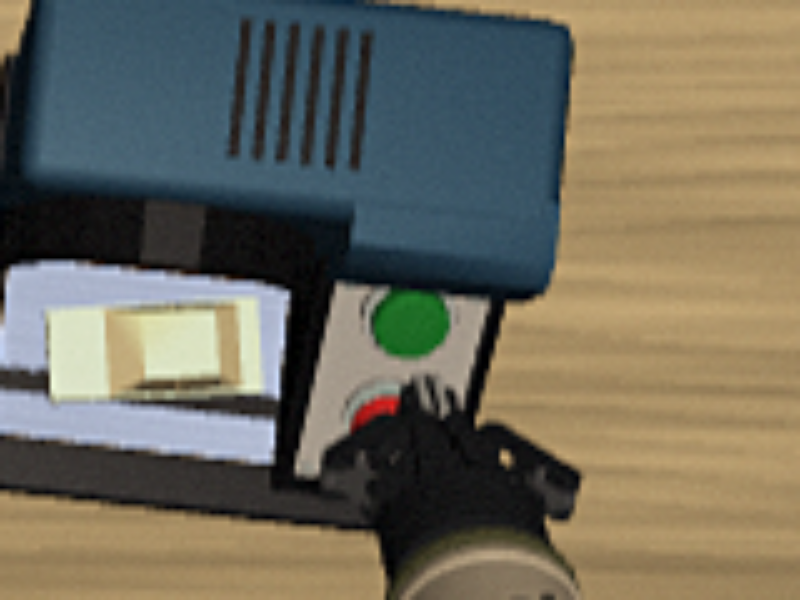

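The top crop shows the shut fingertips at (432,385) held out in front of the green cap at (410,322), with their axis lined up with it. The red button at (375,410) lies below and clear of the fingers.

Request:
drive_tool --pt "0 0.005 0.04 0 0 0" --pt "0 0.01 0.08 0 0 0" --pt "0 0.015 0.12 0 0 0" --pt "0 0.02 0.16 0 0 0" --pt "0.005 0.02 0.2 0 0 0" --pt "0.005 0.02 0.24 0 0 0" --pt "0.005 0.02 0.28 0 0 0" --pt "0.005 0.02 0.31 0 0 0" --pt "0.005 0.02 0.33 0 0 0" --pt "0.005 0.02 0.33 0 0 0"

```text
time: 14.1
tcp_pos: [0.5895, -0.3119, 0.1395]
tcp_rot: [-180.0, -38.0, -4.5]
force: [-0.4, 0.4, 0.4]
opening: 0.0
finger_force: 0.0
```

Request:
drive_tool --pt "0 0 0.01 0 0 0" --pt "0 0 0.02 0 0 0" --pt "0 0 0.03 0 0 0" --pt "0 0 0.04 0 0 0" --pt "0 0 0.05 0 0 0" --pt "0 0 0.06 0 0 0" --pt "0 0 0.07 0 0 0" --pt "0 0 0.08 0 0 0" --pt "0 0 0.08 0 0 0" --pt "0 0 0.08 0 0 0"

```text
time: 15.1
tcp_pos: [0.5968, -0.3128, 0.1306]
tcp_rot: [180.0, -38.0, -4.5]
force: [-1.8, 0.6, 1.6]
opening: 0.0003
finger_force: 1.0
```

Request:
drive_tool --pt "0 0 0.005 0 0 0" --pt "0 0 0.01 0 0 0" --pt "0 0 0.015 0 0 0" --pt "0 0 0.02 0 0 0" --pt "0 0 0.025 0 0 0" --pt "0 0 0.03 0 0 0" --pt "0 0 0.033 0 0 0" --pt "0 0 0.033 0 0 0" --pt "0 0 0.033 0 0 0" --pt "0 0 0.033 0 0 0"

```text
time: 16.1
tcp_pos: [0.5999, -0.3131, 0.1267]
tcp_rot: [180.0, -38.0, -4.5]
force: [-3.2, -0.8, 2.4]
opening: 0.0003
finger_force: 2.2
```

Request:
drive_tool --pt "0 0 0.003 0 0 0" --pt "0 0 0.006 0 0 0" --pt "0 0 0.009 0 0 0" --pt "0 0 0.012 0 0 0" --pt "0 0 0.014 0 0 0" --pt "0 0 0.016 0 0 0" --pt "0 0 0.018 0 0 0" --pt "0 0 0.018 0 0 0" --pt "0 0 0.018 0 0 0" --pt "0 0 0.018 0 0 0"

```text
time: 17.1
tcp_pos: [0.6009, -0.3133, 0.1257]
tcp_rot: [180.0, -38.0, -4.4]
force: [-30.0, 7.0, 23.0]
opening: -0.0004
finger_force: 18.5
```

The force jump shows the button is fully in, so I'm backing off.

Request:
drive_tool --pt "0 0 -0.02 0 0 0" --pt "0 0 -0.06 0 0 0" --pt "0 0 -0.12 0 0 0" --pt "0 0 -0.2 0 0 0" --pt "0 0 -0.3 0 0 0" --pt "0 0 -0.4 0 0 0" --pt "0 0 -0.5 0 0 0" --pt "0 0 -0.6 0 0 0" --pt "0 0 -0.7 0 0 0" --pt "0 0 -0.75 0 0 0"

```text
time: 18.1
tcp_pos: [0.5322, -0.3078, 0.2148]
tcp_rot: [179.9, -38.1, -4.4]
force: [0.2, 0.1, 0.4]
opening: 0.0001
finger_force: 0.0
```

```bash
python3 - <<'E'
from go import *
import cv2
p=grab_frame("top"); q=grab_frame("scene")
a=cv2.resize(p['frame'][100:300,160:500,::-1],(800,470)); cv2.imwrite('pics/c4.png',a)
print(observe()['force'])
for t in("start_top","stop_top"):print(t,landmark_of(p,t)[:1],landmark_of(q,t)[:1])
print(landmark_of(q,"fan_tip")[:1])
E
```

```text
[-0.0245 -0.1982 -0.4378]
start_top [{'centre': [0.606, -0.3109, 0.1123], 'confidence': 0.45}] [{'centre': [0.6131, -0.3142, 0.1153], 'confidence': 0.36}]
stop_top [{'centre': [0.5523, -0.3097, 0.0831], 'confidence': 0.43}] [{'centre': [0.5586, -0.3084, 0.0849], 'confidence': 0.63}]
[{'centre': [0.5922, 0.1751, 0.1383], 'confidence': 0.46}]
```

View pics/c4.png

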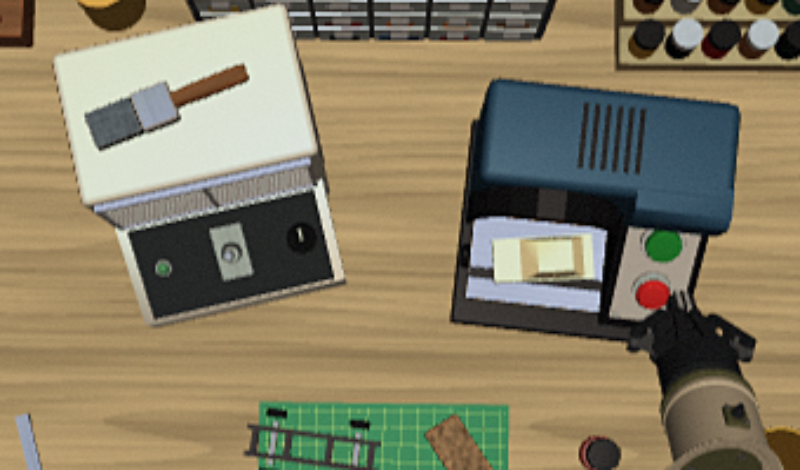

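The bat (230,250) still points upright (on). The green button (663,245) is back out, red (652,293) is untouched, the bystanders haven't moved, and the arm is clear of everything.

```bash
python3 -c "
from workcell import *
print(sign_off())"
```

```text
the job is handed in; nothing more can be done
None
```

The dust extractor was switched on first, then the sander's green button was pressed fully in and released; the red button and everything else on the bench were left alone, and the job was handed in about 18 s into the 43 s limit.

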